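Fit the spacer in the terminal row and hold the end bracket flush

TASK

Stand the orange spacer upright on the rail in the one gap between a dark grey terminal block and its blue end bracket that is wide enough for it, in line with the block, and let go of it. Then push that bracket firmly (roughly 10 N) against the spacer, so that block, spacer and bracket sit flush with no gap left, and finish while still holding the bracket pressed (as you would while a helper tightens the screw), touching the spacer no more. Leave the other things on the bench and the plate where they are.

Things in the scene. Friction and masses are not known exactly. Their poses are not given: they have to be found in the camera images.
- spacer: orange plastic spacer standing upright on the bench at the start, 58 mm tall, 16 mm thick along its y. Lower 36 mm: 40 mm wide along x; above that a grip tab 26 mm wide along x, 22 mm tall, same 16 mm thickness. Origin: centre of its underside; z up. About 60 g.
- plate: beige ruled plate fixed on the bench, 240 (x) x 420 (y) x 6 mm; origin: centre of its underside. A steel rail 35 mm wide runs along its y through the centre, top 14 mm above the bench. On it three groups in any order, each block and bracket; gap at rest = distance of their origins minus 20 mm: 24, 11 or 8 mm, one of each; 50 mm or more free behind each boss.
- block_p: dark grey terminal block of one of the three groups on the steel rail, 40 mm along the plate's x, 30 mm along y (the rail), 34 mm tall, fixed. Origin: centre of its underside, level with the rail's top (14 mm above the bench). +y runs along the rail towards this group's own bracket, z up; its gap-side face lies 15 mm from the origin along +y.
- bracket_p: blue end bracket of the block with the same last letter: plate 40 (x) x 10 (y) x 34 mm tall with a screw boss 26 mm wide on its outer (+y) side, same height; axes as the block's. Origin: centre of its underside, at rail top; gap face at y = -5 mm, boss's end face at y = +19 mm. Slides towards its block (-y) against a spring (1 N at rest + 0.2 N per mm); springs back to a stop when let go.
- block_q: dark grey terminal block of one of the three groups on the steel rail, 40 mm along the plate's x, 30 mm along y (the rail), 34 mm tall, fixed. Origin: centre of its underside, level with the rail's top (14 mm above the bench). +y runs along the rail towards this group's own bracket, z up; its gap-side face lies 15 mm from the origin along +y.
- bracket_q: blue end bracket of the block with the same last letter: plate 40 (x) x 10 (y) x 34 mm tall with a screw boss 26 mm wide on its outer (+y) side, same height; axes as the block's. Origin: centre of its underside, at rail top; gap face at y = -5 mm, boss's end face at y = +19 mm. Slides towards its block (-y) against a spring (1 N at rest + 0.2 N per mm); springs back to a stop when let go.
- block_r: dark grey terminal block of one of the three groups on the steel rail, 40 mm along the plate's x, 30 mm along y (the rail), 34 mm tall, fixed. Origin: centre of its underside, level with the rail's top (14 mm above the bench). +y runs along the rail towards this group's own bracket, z up; its gap-side face lies 15 mm from the origin along +y.
- bracket_r: blue end bracket of the block with the same last letter: plate 40 (x) x 10 (y) x 34 mm tall with a screw boss 26 mm wide on its outer (+y) side, same height; axes as the block's. Origin: centre of its underside, at rail top; gap face at y = -5 mm, boss's end face at y = +19 mm. Slides towards its block (-y) against a spring (1 N at rest + 0.2 N per mm); springs back to a stop when let go.
- relay: clear relay with yellow core, 40 x 26 x 45 mm, standing on the plate; bystander; origin: centre of its underside
- spare: spare dark grey terminal block 42 x 30 x 30 mm, loose on the plate; bystander; origin: centre of its underside
- driver: red-handled screwdriver lying on the bench; bystander
- tape: black tape roll, 64 mm across, 19 mm tall, lying flat; bystander; origin: centre of its underside
- pliers: crimping pliers with red handles, about 200 mm long, 18 mm tall, lying flat; bystander; origin: centre of its underside
- jar: small jar with blue cap, 56 mm across, 75 mm tall; bystander; origin: centre of its underside
- nutbox: open cardboard box of nuts, 100 x 130 x 50 mm; bystander; origin: centre of its underside
Mind the look-alikes: they are no part of the job. There is more than one size of the spacer; the one meant has the size given above.

How it is judged:
On the way:
1. the spacer stands upright on the rail in the wide gap, let go of, before the bracket is pushed against it (x of spacer in the frame of block_p between -0.01 and 0.01 m and z of spacer in the frame of block_p between -0.003 and 0.003 m and angle between spacer's own z axis and vertical below 0.08 rad and y of spacer in the frame of block_p between 0.02 and 0.034 m and contact force between each of the arm, the fingers and spacer below 0.3 N and linear speed of spacer below 0.02 m/s and contact force between block_p and spacer below 2 N), for 0.2 s.
At the end, for the whole second after the job is handed in: Spacer upright on the rail in the wide gap (within 10 mm across the rail, 3 mm in height, 0.08 rad tilt, 0.05 rad square), not touched by the robot, clamped flush with over 2 N from the bracket and 1 N on the block while the robot presses the bracket with over 3 N; all at rest (x of spacer in the frame of block_p between -0.01 and 0.01 m and z of spacer in the frame of block_p between -0.003 and 0.003 m and angle between spacer's own z axis and vertical below 0.08 rad and y of spacer in the frame of block_p between 0.0205 and 0.0255 m and angle between the y axis of spacer and the y axis of block_p, either way round below 0.05 rad and y of bracket_p in the frame of block_p below 0.0385 m and contact force between each of the arm, the fingers and spacer below 0.3 N and contact force between bracket_p and spacer above 2 N and contact force between block_p and spacer above 1 N and contact force between any of the fingers, the arm and bracket_p above 3 N and linear speed of spacer below 0.01 m/s); the arm keeps its last pose, push and grip.
It fails at once if a bystander is moved more than 30 mm (distance of any of relay, spare, driver, tape, pliers, jar, nutbox from where it was at the start of the episode above 0.03 m).
It also fails if it takes over 42 s, if anything falls off the work surface, if the arm or the gripper's body presses on something with over 40 N, if the wrist force passes 120 N, or if a joint passes its speed limit or range.

ROBOT

A 7-joint arm with a two-finger parallel gripper is mounted at the origin on the work surface. World frame = base frame: x ahead of the robot, y to its left, z up, the work surface at z = 0. Lengths are in m, angles in rad, forces in N, time in s.
With the tool pointing down it reaches from about 0.4 to 0.875 m from the base axis. Payload 19.3 kg.
Tool frame: the origin (TCP) lies at the very end of the fingers, on their centre line; the grasp point (between the pads) lies 19 mm behind it; z points along the fingers, y is the line along which they close (so a half turn about z gives the same grasp; the last joint's range is limited). The gripper opens to 85 mm and grips with 20 to 120 N. Pads are 22 mm wide; open, the fingers measure 114 mm over their backs; the gripper's body (76 mm by 85 mm) begins 54 mm behind the grasp point. The pads swing forward as they close: fully open they stand 13 mm farther back than shut.
Start: joints at [-1.371, 0.521, -0.036, 1.599, 0.021, 1.021, -0.113], TCP at [0.167, 0.602, 0.231] pointing down, gripper open.
Joint ranges: [-2.91, 2.91], [-0.3, 2.13], [-1.5, 1.42], [0.17, 2.43], [-1.26, 4.41], [0.16, 1.93], [-2.52, 2.52]. Speed limits (rad/s): [1.89, 1.89, 2.39, 2.39, 3.01, 3.01, 3.01].

INTERFACE

Orientations are given as [roll, pitch, yaw] about the fixed x, y, z axes, in that order (R = Rz(yaw) Ry(pitch) Rx(roll)).
In Python, from workcell import monitor, viewer, bot gives the robot as it stands.
- The arm moves only by the tool move_arm, never from a script. Its arguments are lists of equal length, an entry for each row: "gripper": the opening, from 0 (shut) to 1 (fully open); "linear": the shift along the tool's x, y, z in cm, a list of three; "twist": the turn about the tool's z in degrees. A call has 1 to 8 rows; each row shifts and turns the commanded pose from where the row before left it, along the tool's axes as they then stand; what a row does not reach is not made up. A row lasts 1/10 s, in which the tool goes at most 50 mm and 8.59 degrees, less where a joint would pass 70% of its speed; a pose out of reach is approached as far as the arm can. A call with a gripper value outside its range is refused whole. The fingers move at their own pace and stop on an object; "squeeze" is the grip in N (left out, the last holds). Time passes only in rows, so rows that do not move let the fingers close. It gives the time, the measured TCP pose, the force, the opening and the grip force at its end, in the units of the state.
- monitor.observe(): the state, without advancing time (a new reading comes with each control period).
- viewer.grab_frame(name): name is "scene" or "top" or "wrist"; returns a dict with "img" (420x560x3 uint8, red, green, blue), "K" (3x3 intrinsics, pixels), "eye" and "rotation" of the camera in the world. Camera axes: x right, y up, looking along -z (the intrinsics and any distortion apply to the point x, -y, -z); pixel columns grow to the right and rows downward; lengths in m; the calibration is good to about 2 mm. A picture is of the moment at which its call begins. There is no depth.
- bot.job_done(): hands the job in; it is judged then, once.
The state is a dict: "clock": time; "qpos": joint angles; "qd": joint speeds; "joint_efforts": joint torques, N m; "position": TCP position; "tool_rot": TCP orientation; "force": force on the tool from outside, world axes, zero at the start; "moment": the same for the moment, N m; "grip_width": finger opening in m; "finger_force": force on a finger pad.
Only numpy, scipy, OpenCV 4.12 (cv2) and the standard library are available. Lean on these libraries where they do the work, as an engineer would, in place of code of your own. Each camera call takes 0.05 s, during which the arm holds its last target. There are 200 camera calls.

## Working session

There is one attempt and no reset: what is moved stays moved. The work goes in short steps, Python scripts to look and compute and a tool call to move; the robot and the scene stay as the last step left them, time stands still between calls to the robot, and variables do not carry over. Pictures are saved under pics/ and viewed, at most 10 in all, crops included, and the job is handed in when it is done.

Besides the shell and the picture viewer there is one more tool, called after "Call:" as name(argument=value, ...), one argument or row to a line, values as JSON. move_arm: Moves the arm, as the interface text tells. Its arguments: {"type":"object","properties":{"gripper":{"type":"array"},"linear":{"type":"array"},"twist":{"type":"array"},"squeeze":{"type":"number"}},"required":["gripper","linear","twist"]}

```bash
mkdir -p pics && ls
python3 - <<'E'
from workcell import monitor, viewer, bot
import cv2,numpy as np
s=monitor.observe()
print({k:np.round(v,3).tolist() for k,v in s.items()})
for n in("scene","top"):
    f=viewer.grab_frame(n); cv2.imwrite(f"pics/{n}0.png",f["img"][...,::-1])
    np.savez(f"pics/{n}0.npz",**f); print(n,{k:(np.round(v,4).tolist()) for k,v in f.items() if k!="img"})
E
```

```text
pics
{'clock': 0.0, 'qpos': [-1.371, 0.522, -0.036, 1.6, 0.021, 1.021, -0.113], 'qd': [-0.001, -0.002, -0.001, 0.001, -0.0, -0.001, 0.001], 'joint_efforts': [0.0, -92.712, 1.98, -36.991, 0.018, 0.008, 0.0], 'position': [0.167, 0.602, 0.231], 'tool_rot': [-3.14, 0.0, 2.872], 'force': [-0.512, -0.166, 0.577], 'moment': [-0.01, -0.084, 0.077], 'finger_force': 0.0, 'grip_width': 0.085}
scene {'K': [[492.3959, 0.0, 275.1584], [0.0, 492.3959, 211.8985], [0.0, 0.0, 1.0]], 'eye': [1.1548, 0.0224, 1.0662], 'rotation': [0.5833, 0.0076, 1.6138]}
top {'K': [[455.2476, 0.0, 284.8672], [0.0, 455.2476, 212.9565], [0.0, 0.0, 1.0]], 'eye': [0.4098, -0.0186, 1.362], 'rotation': [0.0711, 0.0136, -1.5497]}
```

View pics/scene0.png

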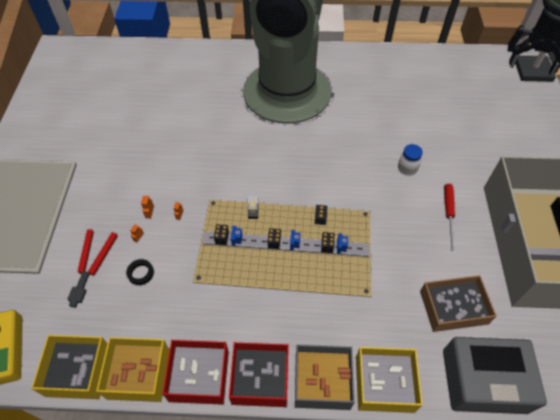

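View pics/top0.png

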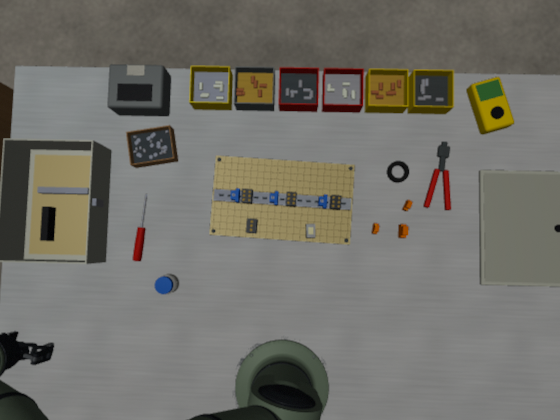

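Scene view: three orange spacers at (147,205), (178,210) and (136,232), and the plate with three block/bracket groups around (285,240). The top view shows the same spacers at (404,231), (376,229) and (408,205). Next I'll measure them and crop in close.

```bash
cat > h.py <<'E'
import numpy as np,cv2
from scipy.spatial.transform import Rotation as R
def load(n):
    return dict(np.load(f"pics/{n}.npz"))
def grab(n,name):
    from workcell import viewer
    f=viewer.grab_frame(n); np.savez(f"pics/{name}.npz",**f); cv2.imwrite(f"pics/{name}.png",f["img"][...,::-1]); return f
def rot(f): return R.from_euler('xyz',f["rotation"]).as_matrix()
def ray(f,uv):
    uv=np.atleast_2d(uv).astype(float); p=np.c_[uv,np.ones(len(uv))]@np.linalg.inv(f["K"]).T
    return (p*[1,-1,-1])@rot(f).T
def cast(f,uv,z):
    d=ray(f,uv); e=f["eye"]; return e+d*((z-e[2])/d[:,2])[:,None]
def proj(f,X):
    c=(np.atleast_2d(X)-f["eye"])@rot(f); c=c*[1,-1,-1]; p=c@f["K"].T; return p[:,:2]/p[:,2:]
def blobs(f,lo,hi,amin=15):
    h=cv2.cvtColor(f["img"],cv2.COLOR_RGB2HSV); m=cv2.inRange(h,np.array(lo),np.array(hi))
    n,l,st,c=cv2.connectedComponentsWithStats(m); return m,l,[(i,st[i],c[i]) for i in range(1,n) if st[i][4]>=amin]
E
python3 - <<'E'
from h import *
for n in("scene0","top0"):
    f=load(n)
    print(n)
    for nm,lo,hi in(("orange",(5,150,120),(17,255,255)),("blue",(105,130,60),(125,255,255))):
        m,l,b=blobs(f,lo,hi)
        for i,st,c in b:
            r=cv2.minAreaRect(np.argwhere(l==i)[:,::-1].astype(np.float32))
            print(nm,st.tolist(),c.round(1),"rect",np.round(r[1],1),round(r[2]), "z0.03",cast(f,c,.03)[0].round(3))
s=load("scene0")["img"];t=load("top0")["img"]
up=lambda a,k:cv2.resize(a,None,fx=k,fy=k,interpolation=cv2.INTER_CUBIC)
a=up(s[185:250,120:200],5); b=up(t[190:245,360:440],5);c=up(s[195:300,190:380],4)
W=800;can=np.zeros((600,W,3),np.uint8)
can[:a.shape[0]//1,:400]=a[:325]; can[:275,400:800]=b
c=up(s[195:265,190:380],4); can[325:325+275,:760]=c[:275]
cv2.imwrite("pics/crop1.png",can[...,::-1])
E
```

```text
scene0
orange [142, 196, 8, 9, 54] [145. 200.] rect [7. 8.] 0 z0.03 [ 0.448 -0.351  0.03 ]
orange [174, 203, 7, 7, 31] [176.7 205.9] rect [4.7 6.4] 34 z0.03 [ 0.463 -0.266  0.03 ]
orange [143, 208, 6, 4, 23] [145.6 209.4] rect [3. 5.] 90 z0.03 [ 0.477 -0.343  0.03 ]
orange [131, 225, 11, 7, 38] [135.1 228.4] rect [5.9 9.9] 81 z0.03 [ 0.534 -0.359  0.03 ]
orange [162, 348, 8, 46, 77] [165.5 370.2] rect [ 1.8 45.5] 9 z0.03 [ 0.875 -0.226  0.03 ]
orange [137, 358, 20, 25, 230] [145.3 368.1] rect [17.7 24.7] 6 z0.03 [ 0.873 -0.269  0.03 ]
orange [120, 363, 17, 19, 186] [126.2 370.1] rect [16. 18.] 0 z0.03 [ 0.879 -0.308  0.03 ]
orange [313, 363, 6, 13, 69] [315.7 368.9] rect [12.  5.] 90 z0.03 [0.86  0.086 0.03 ]
orange [337, 367, 12, 13, 116] [342.9 372.6] rect [12. 11.] 90 z0.03 [0.865 0.143 0.03 ]
orange [110, 373, 9, 13, 85] [113.9 379.1] rect [ 6.7 12.7] 11 z0.03 [ 0.898 -0.33   0.03 ]
orange [320, 377, 10, 20, 128] [324.8 386.9] rect [19.  9.] 90 z0.03 [0.896 0.105 0.03 ]
orange [306, 378, 12, 7, 72] [311.1 381.2] rect [ 6. 11.] 90 z0.03 [0.885 0.077 0.03 ]
blue [115, 1, 54, 36, 17
[... 424 characters left out ...]
7, 234, 11, 19, 124] [341.4 243.7] rect [ 9.7 18.2] 7 z0.03 [0.558 0.149 0.03 ]
top0
orange [407, 200, 5, 8, 28] [408.9 203.6] rect [3.9 7. ] 14 z0.03 [ 0.539 -0.361  0.03 ]
orange [373, 224, 6, 10, 38] [376.1 228.6] rect [4.1 9.8] 18 z0.03 [ 0.464 -0.266  0.03 ]
orange [401, 224, 7, 14, 65] [404.4 230.6] rect [13.  6.] 90 z0.03 [ 0.46  -0.348  0.03 ]
blue [230, 189, 10, 13, 82] [235.3 194.9] rect [ 8.8 12.3] 8 z0.03 [0.555 0.149 0.03 ]
blue [270, 192, 8, 13, 75] [274.1 198. ] rect [12.  7.] 90 z0.03 [0.548 0.034 0.03 ]
blue [318, 195, 9, 13, 76] [322.8 201.2] rect [12.  8.] 90 z0.03 [ 0.541 -0.109  0.03 ]
blue [155, 277, 18, 17, 237] [163.5 284.8] rect [16. 17.] 90 z0.03 [0.287 0.351 0.03 ]
```

View pics/crop1.png

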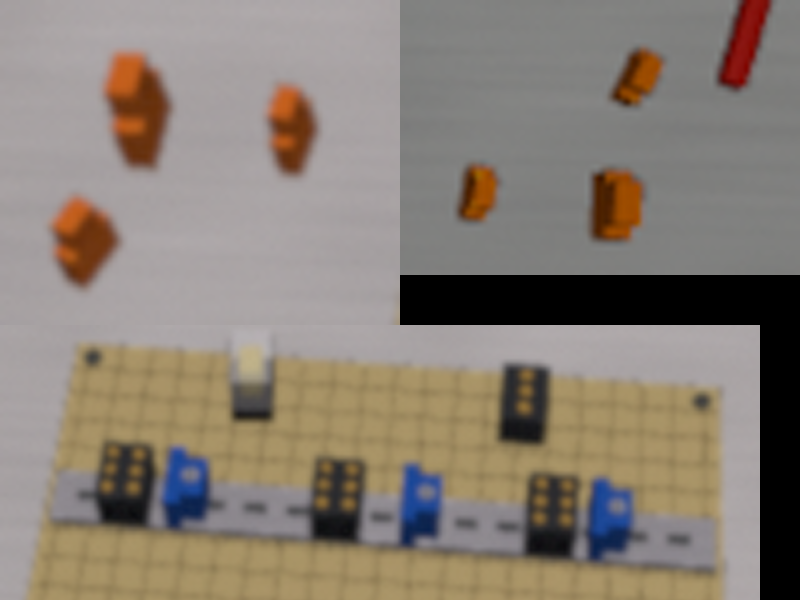

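Reading the crop: the middle group has the wide gap (block near scene (274,238), bracket (294,240)), and every boss faces world +y. The wide-gap group is therefore the middle one. Spacer candidates in scene pixels are the large one at (147,205), the small one at (178,210) and the medium one at (136,232). A close wrist view will settle which size is right, so I'll go there now.

Call:
move_arm(
  gripper=[1,1,1,1,1,1,1,1],
  linear=[
    [0,0,0],
    [0,0,0],
    [-4,-3,0],
    [-4,-3,0],
    [-4,-3,0],
    [-4,-3,0],
    [-4,-3,0],
    [-4,-3,0],
  ],
  twist=[-6.2,-6.2,0,0,0,0,0,0],
)

```text
clock: 0.9
position: [0.3979, 0.4082, 0.2312]
tool_rot: [-3.141, -0.0, 3.088]
force: [1.2, -0.8, -0.4]
grip_width: 0.0854
finger_force: 0.0
```

Call:
move_arm(
  gripper=[1,1,1,1,1,1,1,1],
  linear=[
    [-3,-4,0],
    [-1,-4.8,0],
    [-1,-4.8,0],
    [0,-5,0],
    [0,-5,0],
    [0,-5,0],
    [0,-5,0],
    [0,-5,0],
  ],
  twist=[0,0,0,0,0,0,0,0],
)

```text
clock: 1.7
position: [0.4254, 0.0198, 0.2314]
tool_rot: [3.141, 0.0, 3.088]
force: [2.1, 0.1, 0.2]
grip_width: 0.0855
finger_force: 0.0
```

Call:
move_arm(
  gripper=[1,1,1,1,1,1,1,1],
  linear=[
    [0,-5,0],
    [0,-5,0],
    [0,-5,0],
    [0,-5,0],
    [0,-5,0],
    [0,-5,0],
    [0,0,0],
    [0,0,0],
  ],
  twist=[0,0,0,0,0,0,0,0],
)

```text
clock: 2.5
position: [0.4094, -0.2786, 0.2309]
tool_rot: [3.141, -0.001, 3.086]
force: [0.9, 0.8, 0.2]
grip_width: 0.0851
finger_force: 0.0
```

Run:
```python
from h import *
f=grab("wrist","w1"); print({k:np.round(v,3).tolist() for k,v in f.items() if k!="img"})
print(proj(f,[[.455,-.349,.0],[.536,-.36,.0],[.464,-.266,.0]]).round())
```

```text
{'K': [[373.677, 0.0, 287.136], [0.0, 373.677, 207.271], [0.0, 0.0, 1.0]], 'eye': [0.342, -0.275, 0.374], 'rotation': [-0.265, 0.0, 1.515]}
[[223. 222.]
 [220. 292.]
 [302. 225.]]
```

View pics/w1.png

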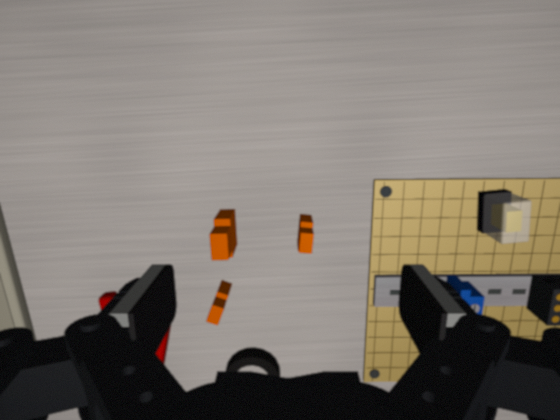

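The wrist view shows the large spacer at (223,235), the small one at (306,233) and the medium one at (219,302). I'll check sizes on the bright top faces.

Run:
```python
from h import *
f=load("w1")
m,l,b=blobs(f,(3,150,50),(20,255,255),60)
for i,st,c in b:
    print("all",st.tolist(),c.round(1))
m,l,b=blobs(f,(3,150,170),(20,255,255),20)
for i,st,c in b:
    r=cv2.minAreaRect(np.argwhere(l==i)[:,::-1].astype(np.float32))
    for z in(.036,.045,.058):
        P=cast(f,cv2.boxPoints(r)+0,z); e=[np.linalg.norm(P[k]-P[k-1])*1000 for k in(1,2)]
        print(st.tolist(),z,np.round(e,1),P.mean(0).round(4))
up=cv2.resize(f["img"][195:335,190:330],None,fx=4,fy=4,interpolation=cv2.INTER_CUBIC)
cv2.imwrite("pics/crop2.png",up[...,::-1])
```

```text
all [210, 210, 26, 50, 1056] [223.1 235.6]
all [298, 215, 15, 38, 474] [305.3 234.5]
all [207, 282, 23, 42, 447] [218.5 303.5]
[214, 219, 16, 7, 89] 0.036 [14.6  5.8] [ 0.4448 -0.3429  0.036 ]
[214, 219, 16, 7, 89] 0.045 [14.2  5.6] [ 0.442  -0.3411  0.045 ]
[214, 219, 16, 7, 89] 0.058 [13.6  5.4] [ 0.4381 -0.3384  0.058 ]
[301, 222, 12, 6, 52] 0.036 [ 4.3 10.6] [ 0.4515 -0.2626  0.036 ]
[301, 222, 12, 6, 52] 0.045 [ 4.2 10.3] [ 0.4486 -0.263   0.045 ]
[301, 222, 12, 6, 52] 0.058 [4.  9.9] [ 0.4444 -0.2634  0.058 ]
[299, 233, 14, 20, 230] 0.036 [19.4 11.5] [ 0.4701 -0.264   0.036 ]
[299, 233, 14, 20, 230] 0.045 [18.9 11.2] [ 0.4667 -0.2643  0.045 ]
[299, 233, 14, 20, 230] 0.058 [18.1 10.8] [ 0.4618 -0.2647  0.058 ]
[210, 234, 18, 26, 422] 0.036 [15.6 26.7] [ 0.4692 -0.3482  0.036 ]
[210, 234, 18, 26, 422] 0.045 [15.2 26. ] [ 0.4658 -0.3463  0.045 ]
[210, 234, 18, 26, 422] 0.058 [14.6 24.9] [ 0.4609 -0.3434  0.058 ]
[217, 293, 11, 6, 40] 0.036 [ 3.9 10.4] [ 0.5212 -0.3505  0.036 ]
[217, 293, 11, 6, 40] 0.045 [ 3.8 10.1] [ 0.5164 -0.3485  0.045 ]
[217, 293, 11, 6, 40] 0.058 [3.6 9.7] [ 0.5096 -0.3456  0.058 ]
[207, 306, 16, 18, 193] 0.036 [19.4 11.6] [ 0.5424 -0.36    0.036 ]
[207, 306, 16, 18, 193] 0.045 [18.9 11.2] [ 0.5371 -0.3577  0.045 ]
[207, 306, 16, 18, 193] 0.058 [18.1 10.8] [ 0.5294 -0.3545  0.058 ]
```

View pics/crop2.png

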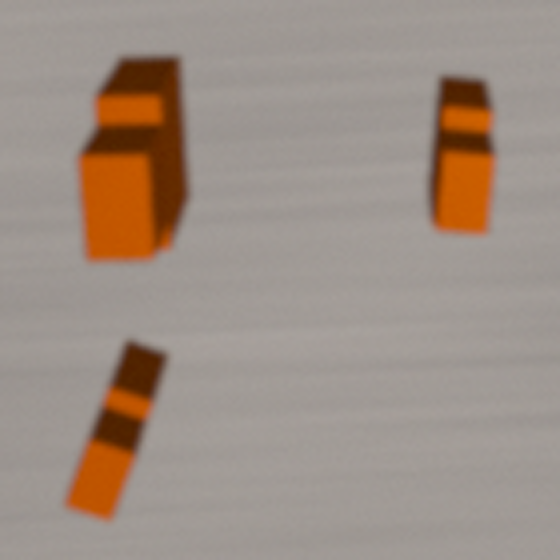

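The large spacer's tab measures 26 x 15.5 mm at z=58 mm, so it is the target. The other two have tabs of about 19 x 11 mm. Now its exact yaw, plus the plate yaw.

Run:
```python
from h import *
f=load("w1")
m,l,b=blobs(f,(3,150,170),(20,255,255),20)
for i,st,c in b:
    if st[4]<400: continue
    a=np.argwhere(l==i)[:,::-1].astype(float)
    P=cast(f,a,.058)[:,:2].astype(np.float32)*1000
    r=cv2.minAreaRect(P); print(r)
    # edge fits per row, per side
    rows=np.arange(237,257); L=np.array([[a[a[:,1]==v][:,0].min()-.5,v] for v in rows]);Rr=np.array([[a[a[:,1]==v][:,0].max()+.5,v] for v in rows])
    for E in(L,Rr):
        Q=cast(f,E,.058); p=np.polyfit(Q[:,0],Q[:,1],1); print("dy/dx",p[0].round(3),"y at .461",np.polyval(p,.461).round(4))
t=load("top0")
h=cv2.cvtColor(t["img"],cv2.COLOR_RGB2HSV); m=cv2.inRange(h,(15,70,80),(32,200,255)); m[:150]=0;m[250:]=0;m[:,:200]=0;m[:,360:]=0
P=cast(t,np.argwhere(m>0)[:,::-1],.006)[:,:2].astype(np.float32)*1000
print("plate",cv2.minAreaRect(P))
```

```text
((460.907958984375, -343.3962707519531), (14.686190605163574, 24.3407039642334), 88.2137680053711)
dy/dx -0.011 y at .461 -0.3507
dy/dx -0.034 y at .461 -0.336
plate ((546.9998779296875, 11.729995727539062), (417.7406005859375, 237.85064697265625), 87.16188049316406)
```

Call:
move_arm(
  gripper=[0.6,0.6,0.6,0.6,0.6,0.6],
  linear=[
    [-2.75,-3.1,2],
    [-2.76,-3.1,2],
    [0,0,4],
    [0,0,3],
    [0,0,0],
    [0,0,0],
  ],
  twist=[0,0,0,0,0,0],
)

```text
clock: 3.15
position: [0.4622, -0.3418, 0.122]
tool_rot: [3.141, -0.0, 3.09]
force: [0.9, -0.3, 0.5]
grip_width: 0.0515
finger_force: 0.0
```

Call:
move_arm(
  gripper=[0.6,0.6,0.6,0.6,0,0,0,0],
  linear=[
    [0.1,-0.16,3],
    [0,0,3],
    [0,0,2.4],
    [0,0,0],
    [0,0,0],
    [0,0,0],
    [0,0,0],
    [0,0,0],
  ],
  twist=[0,0,0,0,0,0,0,0],
  squeeze=30,
)

```text
clock: 3.95
position: [0.4616, -0.3448, 0.0393]
tool_rot: [-3.14, 0.002, 3.088]
force: [-0.0, 2.0, 12.7]
grip_width: 0.0147
finger_force: 36.7
```

Call:
move_arm(
  gripper=[0,0,0,0,0,0],
  linear=[
    [0,0,-1],
    [0,0,-3],
    [0,0,-4],
    [0,0,-4],
    [0,0,-3],
    [0,0,-1],
  ],
  twist=[0,0,0,0,0,0],
)

```text
clock: 4.55
position: [0.4615, -0.3451, 0.2017]
tool_rot: [-3.139, 0.005, 3.088]
force: [0.6, -0.1, -0.7]
grip_width: 0.0154
finger_force: 34.9
```

Call:
move_arm(
  gripper=[0,0,0,0,0,0,0,0],
  linear=[
    [-0.5,2.5,0],
    [-0.9,4.2,0],
    [-0.9,4.6,0],
    [-0.9,4.6,0],
    [-0.9,4.6,0],
    [-0.9,4.6,0],
    [-0.9,4.6,0],
    [-0.9,4.2,0],
  ],
  twist=[0,0,0,0,0,0,0,0],
)

```text
clock: 5.35
position: [0.5465, -0.007, 0.1977]
tool_rot: [3.141, 0.0, 3.089]
force: [0.1, 0.1, -0.5]
grip_width: 0.0151
finger_force: 34.9
```

Call:
move_arm(
  gripper=[0,0,0,0],
  linear=[
    [-0.6,2.5,0],
    [0,0,0],
    [0,0,0],
    [0,0,0],
  ],
  twist=[0,0,0,0],
)

```text
clock: 5.75
position: [0.5536, 0.0141, 0.1975]
tool_rot: [-3.141, -0.0, 3.087]
force: [0.4, -0.0, -0.2]
grip_width: 0.0152
finger_force: 34.8
```

Run:
```python
from h import *
f=grab("wrist","w2"); print({k:np.round(v,3).tolist() for k,v in f.items() if k!="img"})
```

```text
{'K': [[373.677, 0.0, 287.136], [0.0, 373.677, 207.271], [0.0, 0.0, 1.0]], 'eye': [0.486, 0.018, 0.341], 'rotation': [-0.265, 0.001, 1.516]}
```

View pics/w2.png

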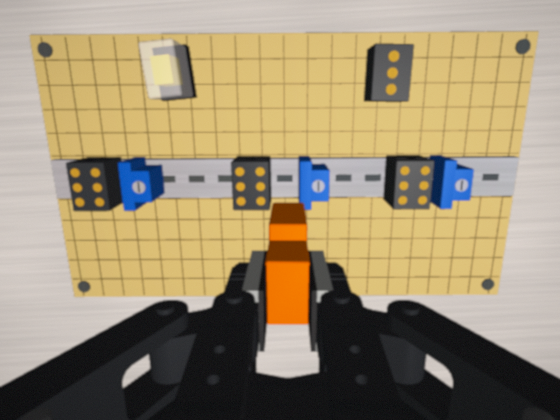

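The wrist view shows the held spacer at (287,265). The wide gap lies between the block's right edge (col ~271) and the bracket's left edge (col ~299), with the rail on rows 157-197. I'll measure these edges.

Run:
```python
from h import *
f=load("w2"); im=f["img"]; h=cv2.cvtColor(im,cv2.COLOR_RGB2HSV)
blue=cv2.inRange(h,(100,120,50),(130,255,255)); dark=cv2.inRange(h,(0,0,0),(179,255,75))
beige=cv2.inRange(h,(15,70,80),(32,255,255))
B=[];K=[]
for v in range(166,194,3):
    b=[u for u in range(285,330) if blue[v,u]]; k=[u for u in range(225,280) if dark[v,u]]
    k=[u for u in k if u<276]
    B.append((b[0]-.5,v));
    # contiguous run end
    u=262
    while dark[v,u] or u<266: u+=1
    K.append((u-.5,v))
PB=cast(f,B,.014);PK=cast(f,K,.014)
print("B",np.c_[B,PB[:,:2]*1000].round(1).tolist()); print("K",np.c_[K,PK[:,:2]*1000].round(1).tolist())
# rail edges at z=.014 free columns
E1=[];E2=[]
for u in list(range(170,228,3))+list(range(335,380,3))+list(range(478,510,3)):
    col=np.flatnonzero(beige[140:215,u]==0)+140; c=[v for v in col if 150<v<205]
    E1.append((u,min(c)-.5));E2.append((u,max(c)+.5))
for E in(E1,E2):
    Q=cast(f,E,.014); p=np.polyfit(Q[:,1],Q[:,0],1); print("rail x=",p.round(4), "x at y=.012",np.polyval(p,.012).round(4), "res",np.std(Q[:,0]-np.polyval(p,Q[:,1])).round(4))
# plate corners by screw dots (z=.006)
C=[[44,49],[523,46],[84,286],[488,284]]
Q=cast(f,C,.006); print(Q.round(4).tolist()); d=Q[1]-Q[0]; e=Q[3]-Q[2]; print("yaw",-d[0]/d[1],-e[0]/e[1])
# blue mid extents, block top extents
m,l,b=blobs(f,(100,120,50),(130,255,255),100)
for i,st,c in b: print(st.tolist(),c.round(1))
```

```text
B [[298.5, 166.0, 537.9, 24.8], [298.5, 169.0, 540.5, 24.6], [298.5, 172.0, 543.2, 24.5], [298.5, 175.0, 545.9, 24.4], [298.5, 178.0, 548.6, 24.3], [298.5, 181.0, 551.3, 24.1], [298.5, 184.0, 554.0, 24.0], [298.5, 187.0, 556.7, 23.9], [298.5, 190.0, 559.5, 23.8], [298.5, 193.0, 562.2, 23.6]]
K [[265.5, 166.0, 536.3, -4.2], [265.5, 169.0, 539.0, -4.4], [265.5, 172.0, 541.6, -4.6], [265.5, 175.0, 544.3, -4.8], [265.5, 178.0, 547.0, -4.9], [265.5, 181.0, 549.7, -5.1], [265.5, 184.0, 552.4, -5.3], [265.5, 187.0, 555.1, -5.5], [265.5, 190.0, 557.8, -5.7], [265.5, 193.0, 560.6, -5.9]]
rail x= [0.0498 0.5289] x at y=.012 0.5295 res 0.0003
rail x= [0.048  0.5646] x at y=.012 0.5652 res 0.0001
[[0.4297, -0.182, 0.006], [0.4493, 0.2157, 0.006], [0.6463, -0.1915, 0.006], [0.6658, 0.2053, 0.006]]
yaw -0.04930843592896234 -0.049139545397325485
[299, 157, 30, 52, 1069] [311.7 181.6]
[430, 156, 43, 52, 1469] [448.8 181.6]
[117, 158, 46, 52, 1673] [138.3 181.9]
```

Run:
```python
from h import *
f=load("w2"); g=cv2.cvtColor(f["img"],cv2.COLOR_RGB2GRAY)
for v in(168,180,191): print(v,g[v,262:302].tolist())
for u in(270.5,271.5): print(u,cast(f,[[u,181]],.014).round(4))
h=cv2.cvtColor(f["img"],cv2.COLOR_RGB2HSV); m=cv2.inRange(h,(3,150,60),(20,255,255))
# held spacer: top dark face edges & bottom
for v in(207,215,222,230,260,300): 
    u=np.flatnonzero(m[v,240:340])+240; print(v,u.min(),u.max(),f["img"][v,288].tolist())
```

```text
168 [146, 125, 98, 85, 80, 74, 61, 67, 113, 160, 184, 189, 188, 189, 189, 189, 188, 189, 188, 188, 188, 189, 187, 188, 188, 189, 188, 188, 188, 188, 188, 188, 187, 188, 186, 168, 130, 91, 86, 97]
180 [81, 78, 79, 81, 80, 76, 64, 61, 100, 150, 183, 194, 194, 188, 166, 129, 105, 100, 98, 98, 99, 100, 100, 100, 100, 98, 99, 98, 101, 114, 151, 182, 194, 194, 190, 171, 134, 92, 84, 95]
191 [98, 88, 81, 77, 77, 75, 66, 54, 87, 140, 179, 191, 192, 191, 190, 190, 190, 192, 191, 191, 190, 192, 190, 191, 190, 192, 190, 191, 190, 190, 190, 192, 189, 190, 188, 170, 131, 94, 86, 97]
270.5 [[ 0.5499 -0.0007  0.014 ]]
271.5 [[5.5e-01 2.0e-04 1.4e-02]]
207 272 302 [113, 53, 0]
215 271 305 [113, 50, 0]
222 270 306 [122, 55, 0]
230 269 307 [245, 126, 0]
260 265 309 [137, 61, 0]
300 266 309 [243, 119, 0]
```

Run:
```python
from h import *
f=load("w2"); h=cv2.cvtColor(f["img"],cv2.COLOR_RGB2HSV); m=cv2.inRange(h,(3,150,60),(20,255,255))
r=np.flatnonzero(m[195:240,287])+195; print("first row",r.min())
for uv,z in(((287.0,r.min()-.5),.1585),((272,r.min()+1),.1585),((302,r.min()+1),.1585),((287.5,r.min()-.5),.1585)): print(cast(f,[uv],z).round(4))
u=np.flatnonzero(m[300,240:340])+240; print(cast(f,[[u.min()-.5,300],[u.max()+.5,300]],.2165).round(4))
T=np.array([.5536,.0141]); x=np.array([np.cos(3.087),np.sin(3.087)]); print("expected -x bottom edge", T+.02*x)
```

```text
first row 203
[[0.5332 0.0151 0.1585]]
[[0.5335 0.0075 0.1585]]
[[0.5344 0.0226 0.1585]]
[[0.5332 0.0153 0.1585]]
[[0.5549 0.006  0.2165]
 [0.5558 0.0222 0.2165]]
expected -x bottom edge [0.5336298  0.01519131]
```

Call:
move_arm(
  gripper=[0,0,0,0,0,0],
  linear=[
    [0.64,-0.29,0],
    [0,0,2],
    [0,0,3],
    [0,0,2],
    [0,0,0],
    [0,0,0],
  ],
  twist=[-0.3,0,0,0,0,0],
)

```text
clock: 6.4
position: [0.5472, 0.012, 0.1279]
tool_rot: [-3.141, -0.0, 3.093]
force: [-0.3, 0.4, 0.4]
grip_width: 0.0153
finger_force: 34.9
```

Call:
move_arm(
  gripper=[0,0,0,0,0,0,0],
  linear=[
    [0,-0.04,2],
    [0,0,1.5],
    [0,0,1],
    [0,0,1],
    [0,0,1],
    [0,0,0],
    [0,0,0],
  ],
  twist=[0,0,0,0,0,0,0],
)

```text
clock: 7.1
position: [0.5474, 0.0122, 0.0625]
tool_rot: [-3.142, 0.0, 3.093]
force: [-0.4, -0.3, 0.2]
grip_width: 0.0151
finger_force: 34.9
```

Call:
move_arm(
  gripper=[0,0,0,0,0],
  linear=[
    [0,-0.04,0.4],
    [0,0,0.3],
    [0,0,0.15],
    [0,0,0],
    [0,0,0],
  ],
  twist=[0,0,0,0,0],
)

```text
clock: 7.6
position: [0.5473, 0.0119, 0.0538]
tool_rot: [-3.142, -0.0, 3.093]
force: [-0.2, 0.5, -0.8]
grip_width: 0.0151
finger_force: 34.9
```

Call:
move_arm(
  gripper=[0,0,0],
  linear=[
    [0,0,0.07],
    [0,0,0.07],
    [0,0,0],
  ],
  twist=[0,0,0],
)

```text
clock: 7.9
position: [0.5475, 0.0119, 0.0532]
tool_rot: [3.141, 0.001, 3.093]
force: [-4.3, 0.9, 18.5]
grip_width: 0.0149
finger_force: 37.2
```

Call:
move_arm(
  gripper=[0,0.35,0.35,0.35,0.35,0.35],
  linear=[
    [0,0,-0.07],
    [0,0,0],
    [0,0,0],
    [0,0,0],
    [0,0,0],
    [0,0,0],
  ],
  twist=[0,0,0,0,0,0],
)

```text
clock: 8.5
position: [0.5473, 0.0119, 0.053]
tool_rot: [-3.142, -0.0, 3.093]
force: [0.0, -0.3, -0.6]
grip_width: 0.03
finger_force: 0.0
```

Call:
move_arm(
  gripper=[0.35,0.35,0.35,0.35,0.35,0.35,0.35],
  linear=[
    [0,0,-0.5],
    [0,0,-2],
    [0,0,-4],
    [0,0,-4],
    [0,0,-3],
    [0,0,0],
    [0,0,0],
  ],
  twist=[0,0,0,0,0,0,0],
)

```text
clock: 9.2
position: [0.5475, 0.012, 0.1887]
tool_rot: [3.141, 0.001, 3.094]
force: [-0.3, 0.1, -0.4]
grip_width: 0.0297
finger_force: 0.0
```

Run:
```python
from h import *
f=grab("wrist","w3"); im=f["img"]
cv2.imwrite("pics/w3c.png",cv2.resize(im[120:300,180:420],None,fx=3,fy=3,interpolation=cv2.INTER_CUBIC)[...,::-1])
print(f["eye"],proj(f,[[.5474,.0116,.072]]))
```

```text
[0.47991862 0.01527644 0.33160818] [[286.55073207 202.77454837]]
```

View pics/w3c.png

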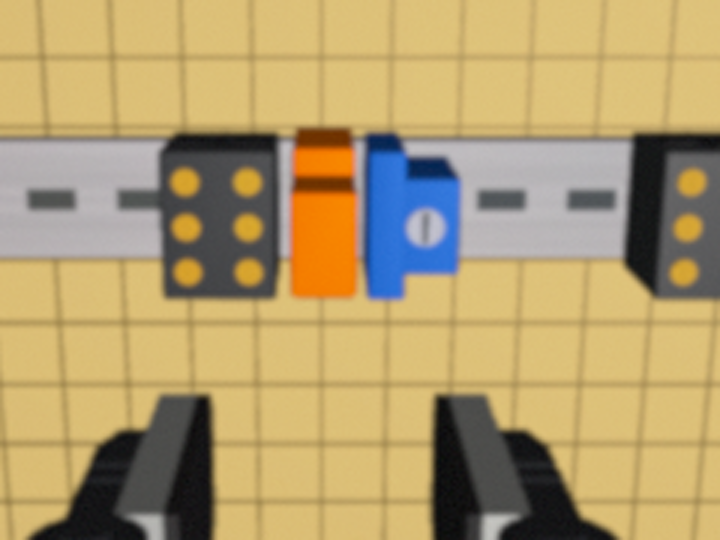

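The spacer stands centred in the gap (crop (323,230)), with the bracket at (410,215) clear of it. I'll push with the fingers shut and turned 90°, using their narrow 22 mm sides, so nothing overhangs the spacer.

Run:
```python
from h import *
from workcell import monitor
print(monitor.observe()["qpos"].round(3) if hasattr(monitor.observe()["qpos"],"round") else monitor.observe()["qpos"])
f=load("w3")
g=cv2.cvtColor(f["img"],cv2.COLOR_RGB2HSV); m=cv2.inRange(g,(100,120,50),(130,255,255))
u=[np.flatnonzero(m[v,280:345]).max()+280.5 for v in range(190,208)]; print(u)
P=cast(f,[[u[8],198]],.048); print("boss end",P.round(4))
u=[np.flatnonzero(m[v,280:345]).min()+279.5 for v in range(175,208)]; print(u[::6], cast(f,[[u[10],185]],.014).round(4))
```

```text
[-0.294  0.462  0.223  1.86  -0.133  0.835  1.518]
[np.float64(332.5), np.float64(332.5), np.float64(332.5), np.float64(332.5), np.float64(332.5), np.float64(332.5), np.float64(332.5), np.float64(332.5), np.float64(332.5), np.float64(332.5), np.float64(332.5), np.float64(332.5), np.float64(331.5), np.float64(331.5), np.float64(331.5), np.float64(331.5), np.float64(331.5), np.float64(331.5)]
boss end [[0.5515 0.0473 0.048 ]]
[np.float64(301.5), np.float64(301.5), np.float64(301.5), np.float64(301.5), np.float64(301.5), np.float64(301.5)] [[0.5472 0.0245 0.014 ]]
```

Call:
move_arm(
  gripper=[0,0,0,0,0,0,0,0],
  linear=[
    [0,2.8,0],
    [0,2.85,0],
    [0,0,0],
    [0,0,0],
    [0,0,0],
    [0,0,0],
    [0,0,0],
    [0,0,0],
  ],
  twist=[0,0,-7.5,-7.5,-7.5,-7.5,-7.5,-7.5],
)

```text
clock: 10.05
position: [0.5494, 0.0682, 0.1867]
tool_rot: [3.14, -0.002, -2.399]
force: [-0.4, -0.2, 0.6]
grip_width: 0.0003
finger_force: 0.0
```

Call:
move_arm(
  gripper=[0,0,0,0,0,0,0,0],
  linear=[
    [0,0,0],
    [0,0,0],
    [0,0,0],
    [0,0,0],
    [0,0,0],
    [0,0,0],
    [0,0,0],
    [0,0,0],
  ],
  twist=[-7.5,-7.5,-7.5,-7.5,-7.5,-7.5,0,0],
)

```text
clock: 10.85
position: [0.5479, 0.0672, 0.1844]
tool_rot: [3.132, -0.003, -1.704]
force: [0.5, -0.0, -0.6]
grip_width: 0.0001
finger_force: 0.0
```

Call:
move_arm(
  gripper=[0,0],
  linear=[
    [0,0,0],
    [0,0,0],
  ],
  twist=[0,0],
)

```text
clock: 11.05
position: [0.5481, 0.0686, 0.1853]
tool_rot: [3.134, -0.004, -1.7]
force: [-0.4, -0.6, 0.5]
grip_width: 0.0
finger_force: 0.0
```

Run:
```python
from workcell import monitor
import numpy as np
s=monitor.observe();print({k:np.round(s[k],3) for k in("qpos","position","tool_rot","qd")})
```

```text
{'qpos': array([ 0.118,  0.502, -0.48 ,  1.815,  0.287,  0.903,  2.519]), 'position': array([0.548, 0.069, 0.185]), 'tool_rot': array([ 3.134, -0.004, -1.7  ]), 'qd': array([ 0.004, -0.003, -0.019, -0.002,  0.008,  0.003,  0.001])}
```

Joint 7 is at its limit this way round, so I'll turn the other way.

Call:
move_arm(
  gripper=[0,0,0,0,0,0,0,0],
  linear=[
    [0,0,0],
    [0,0,0],
    [0,0,0],
    [0,0,0],
    [0,0,0],
    [0,0,0],
    [0,0,0],
    [0,0,0],
  ],
  twist=[7.5,7.5,7.5,7.5,7.5,7.5,7.5,7.5],
)

```text
clock: 11.85
position: [0.5483, 0.0689, 0.1857]
tool_rot: [3.141, -0.008, -2.751]
force: [0.0, 0.1, -0.8]
grip_width: 0.0001
finger_force: 0.0
```

Call:
move_arm(
  gripper=[0,0,0,0,0,0,0,0],
  linear=[
    [0,0,0],
    [0,0,0],
    [0,0,0],
    [0,0,0],
    [0,0,0],
    [0,0,0],
    [0,0,0],
    [0,0,0],
  ],
  twist=[7.5,7.5,7.5,7.5,7.5,7.5,7.5,7.5],
)

```text
clock: 12.65
position: [0.5483, 0.0689, 0.1859]
tool_rot: [-3.136, -0.004, 2.485]
force: [0.0, -0.4, -0.6]
grip_width: 0.0002
finger_force: 0.0
```

Call:
move_arm(
  gripper=[0,0,0,0,0,0,0,0],
  linear=[
    [0,0,0],
    [0,0,0],
    [0,0,0],
    [0,0,0],
    [0,0,0],
    [0,0,0],
    [0,0,0],
    [0,0,0],
  ],
  twist=[7.5,7.5,7.5,7.5,7.5,7.5,7.5,0],
)

```text
clock: 13.45
position: [0.5484, 0.0691, 0.1859]
tool_rot: [-3.135, 0.002, 1.572]
force: [0.0, -0.0, -0.5]
grip_width: -0.0002
finger_force: 0.0
```

Call:
move_arm(
  gripper=[0,0,0,0,0,0,0,0],
  linear=[
    [0,0.18,2],
    [0,0,4],
    [0,0,4],
    [0,0,3],
    [0,0,2],
    [0,0,1.2],
    [0,0,0],
    [0,0,0],
  ],
  twist=[2.9,0,0,0,0,0,0,0],
)

```text
clock: 14.25
position: [0.5493, 0.0681, 0.0243]
tool_rot: [-3.135, 0.002, 1.524]
force: [-0.1, 0.5, 1.2]
grip_width: -0.0001
finger_force: 0.0
```

Call:
move_arm(
  gripper=[0,0,0,0,0,0],
  linear=[
    [-0.4,0,0],
    [-0.3,0,0],
    [-0.3,0,0],
    [-0.2,0,0],
    [0,0,0],
    [0,0,0],
  ],
  twist=[0,0,0,0,0,0],
)

```text
clock: 14.85
position: [0.5483, 0.0562, 0.0237]
tool_rot: [-3.134, 0.002, 1.523]
force: [0.7, 2.1, 0.9]
grip_width: 0.0002
finger_force: 0.8
```

Call:
move_arm(
  gripper=[0,0,0,0,0,0],
  linear=[
    [-0.1,0,0],
    [-0.1,0,0],
    [-0.1,0,0],
    [-0.1,0,0],
    [0,0,0],
    [0,0,0],
  ],
  twist=[0,0,0,0,0,0],
)

```text
clock: 15.45
position: [0.548, 0.052, 0.0236]
tool_rot: [-3.134, 0.002, 1.523]
force: [1.7, 1.8, 0.8]
grip_width: 0.0001
finger_force: 1.2
```

Call:
move_arm(
  gripper=[0,0,0,0,0],
  linear=[
    [-0.1,0,0],
    [-0.1,0,0],
    [-0.1,0,0],
    [0,0,0],
    [0,0,0],
  ],
  twist=[0,0,0,0,0],
)

```text
clock: 15.95
position: [0.548, 0.0507, 0.0236]
tool_rot: [-3.134, 0.001, 1.524]
force: [1.5, 12.2, 0.0]
grip_width: -0.0005
finger_force: 5.9
```

Call:
move_arm(
  gripper=[0,0,0,0],
  linear=[
    [0,0,0],
    [0,0,0],
    [0,0,0],
    [0,0,0],
  ],
  twist=[0,0,0,0],
)

```text
clock: 16.35
position: [0.548, 0.0507, 0.0236]
tool_rot: [-3.134, 0.001, 1.524]
force: [1.6, 11.8, 0.7]
grip_width: -0.0002
finger_force: 5.9
```

Run:
```python
from h import *
a=grab("scene","s4")["img"][205:275,190:380]; b=grab("wrist","w4")["img"]
up=lambda x,k:cv2.resize(x,None,fx=k,fy=k,interpolation=cv2.INTER_CUBIC)
can=np.zeros((600,760,3),np.uint8); can[:280]=up(a,4); can[280:,:427]=cv2.resize(b,(427,320)); cv2.imwrite("pics/v4.png",can[...,::-1])
```

```text
(no output)
```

View pics/v4.png

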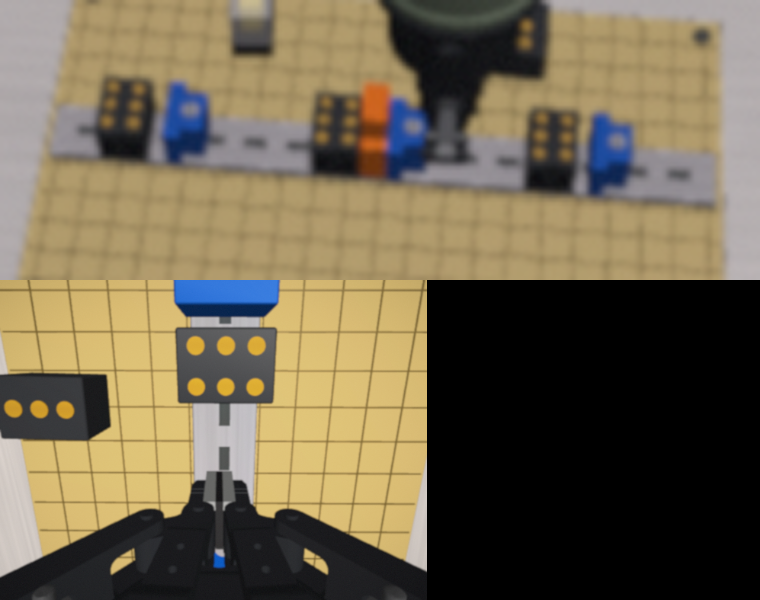

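Block, spacer (370,130) and bracket (405,135) sit flush. The fingers press only the boss, steady at about 11.8 N, and nothing else touches the spacer. Handing in.

```bash
python3 -c "
from workcell import bot
print(bot.job_done())"
```

```text
the job is handed in; nothing more can be done
None
```

The spacer stands upright in the middle group's wide gap, clamped flush between block and bracket with the arm still pressing the bracket at about 12 N, and the job is handed in at about 16 s; the hand-in gave no verdict.

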